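# Take the dust filter out of a laser machine's intake housing

## Task

Of the two white intake housings on the bench, find the one that holds the slatted dust filter. Turn its swing tab aside, either way, until it is clear of the filter, then lift the filter out by its grip bar and set it down flat in the grey tray without dropping it. Leave the tab turned aside, and leave the plain cover plate in the other housing where it is.

Things in the scene. Friction and masses are not known exactly. Their poses are not given: they have to be found in the camera images.
- filter: Dust filter: 90 x 90 x 12 mm aluminium panel with 7 slats, dark gaps, 0.13-0.25 kg. Origin: centre of underside, z up. Grip bar centred on its top: 36 long (x), 12 thick (y), 28 high, top 40 above origin. Sits flush, 1.5 mm play, in a 12 deep recess of a fixed white housing, 40 high, turned with it, reaching from the filter's centre 60 to -x, 82 to +x (tab side), 60 to each side in y.
- tab (a joint): Filter's brass swing tab, rad, + = counterclockwise from above, limits +-1.75; starts within 0.25 of 0 (pointing at filter's centre), clear beyond +-1.2; stays put, 1.5 N moves it. Pin 65 mm from seated filter's centre, to filter +x. Tab 36 long from pin, 16 wide, 42-47 above bench. Round upright post, 12 dia, 47-73 above bench, at x = 65 - 26 cos q, y = -26 sin q mm in seated filter's frame.
- tray: Shallow grey plastic tray, fixed to the bench, 160 mm (its x) by 140 mm (its y) outside, walls 5 mm thick and 18 mm high, inner floor 4 mm above the bench. Origin: centre of its underside, on the bench; z up. The filter fits in it at any yaw.
- cover: Bystander: plain aluminium cover plate without slats, same outline (90 x 90 x 12 mm) and same grip bar as the filter, held in a second housing of the same kind with its own tab. Origin: centre of its underside, axes as for the filter.
There are look-alikes about, which are no part of the job. Leave any purple or red look-alike of the filter alone. What is meant by the tray is not orange, and is the smaller of those in its own colour.

How it is judged:
On the way:
1. the tab is turned aside, 1.0 rad or more either way, with the filter still in its recess ((value of joint tab above 1 rad or value of joint tab below -1 rad) and distance of filter from where it was at the start of the episode below 0.012 m), for 0.1 s.
At the end, for the whole second after the job is handed in: The filter lies flat (within 7 degrees, underside within 8 mm of the tray's floor, centre within 60 mm of the tray's centre), grip bar up, at rest in the tray; the tab is still turned aside by 1.0 rad or more; the cover plate is within 15 mm of where it was ((value of joint tab above 1 rad or value of joint tab below -1 rad) and horizontal distance between filter and tray below 0.06 m and z of filter in the frame of tray below 0.012 m and angle between filter's own z axis and vertical below 0.12 rad and linear speed of filter below 0.02 m/s and distance of cover from where it was at the start of the episode below 0.015 m); the robot touches nothing.
It fails at once if the filter let go (no finger touching it) over the tray with its underside more than 35 mm above the tray's underside (horizontal distance between filter and tray below 0.11 m and z of filter in the frame of tray above 0.035 m and contact force between the fingers and filter below 0.05 N).
It fails at once if the cover plate moved more than 15 mm from its place (distance of cover from where it was at the start of the episode above 0.015 m).
It also fails if it takes over 48 s, if anything falls off the work surface, if the arm or the gripper's body presses on something with over 40 N, if the wrist force passes 120 N, or if a joint passes its speed limit or range.

## Robot

A 7-joint arm with a two-finger parallel gripper is mounted at the origin on the work surface. World frame = base frame: x ahead of the robot, y to its left, z up, the work surface at z = 0. Lengths are in m, angles in rad, forces in N, time in s.
With the tool pointing down it reaches from about 0.4 to 0.9 m from the base axis. Payload 5.5 kg.
Tool frame: the origin (TCP) lies at the very end of the fingers, on their centre line; the grasp point (between the pads) lies 19 mm behind it; z points along the fingers, y is the direction in which the jaws open and shut (so a half turn about z gives the same grasp; the last joint's range is limited). The gripper opens to 85 mm and grips with 20 to 120 N. Pads are 22 mm wide; open, the fingers measure 114 mm over their backs; the gripper's body (76 mm by 85 mm) begins 54 mm behind the grasp point. The pads swing forward as they close: fully open they stand 13 mm farther back than shut.
Start: joints at [1.519, 0.501, -0.427, 1.55, 0.221, 1.138, -0.21], TCP at [0.201, -0.618, 0.231] pointing down, gripper open.
Joint ranges: [-2.88, 2.88], [-0.31, 2.03], [-1.54, 1.56], [0.2, 2.42], [-1.41, 4.55], [0.19, 2.02], [-2.57, 2.57]. Speed limits (rad/s): [2.57, 2.57, 3.14, 3.14, 3.14, 3.14, 3.14].

## Interface

Orientations are given as [roll, pitch, yaw] about the fixed x, y, z axes, in that order (R = Rz(yaw) Ry(pitch) Rx(roll)).
In Python, from workcell import arm gives the robot as it stands. Calls block until the motion is done:
- arm.goto(position, orientation): joint-space move of the TCP to a pose.
- arm.move_straight(position, vel=0.15, attitude=None): straight line of the TCP; attitude=None keeps the orientation; vel is the mean speed in m/s.
- arm.movej(angles): joint-space move.
- arm.ungrasp() and arm.grasp(): open the fingers fully, or close them until they stop; the grip force is fixed at half the most.
- arm.pause(seconds).
- arm.ik(position, orientation): joint angles nearest the present ones, or None.
- arm.get_state(): the state.
- arm.grab_frame(name): name is "scene" or "top"; returns a dict with "image" (384x512x3 uint8, blue, green, red), "range_z" (384x512 float32, m along the optical axis (not along the pixel's ray), 0 where there is no reading), "fx", "fy", "cx", "cy" (pixels), "R" (3x3) and "t" (3): a world point X has camera coordinates R X + t. Camera axes: x right, y down, z forward; pixel columns grow to the right and rows downward; lengths in m; the calibration is good to about 2 mm. A picture is of the moment at which its call begins.
A pose or a line that the arm cannot do raises arm.IKError and nothing moves.
- arm.hand_in(): hands the job in, once; it reports no verdict.
The state is a dict: "t": time; "joint_positions": joint angles; "joint_velocities": joint speeds; "joint_efforts": joint torques, N m; "tool_pos": TCP position; "tool_rot": TCP orientation; "wrist_force": force on the tool from outside, world axes, zero at the start; "ft_torque": the same for the moment, N m; "grip_width": finger opening in m.
Only numpy, scipy, OpenCV 4.12 (cv2) and the standard library are available. Lean on these libraries where they do the work, as an engineer would, in place of code of your own. Each camera call takes 0.05 s, during which the arm holds its last target. There are 200 camera calls.

## Working session

There is one attempt and no reset: what is moved stays moved. The work goes in short steps, each a Python script; the robot and the scene stay as the last script left them, time stands still between calls to the robot, and variables do not carry over. Pictures are saved under pics/ and viewed, about 8 in all and at most 12, crops included, and the job is handed in when it is done.

```bash
mkdir -p pics
python3 - <<'E'
from workcell import arm
import cv2,numpy as np
for n in("top","scene"):
    f=arm.grab_frame(n); np.savez(f"{n}0.npz",**f); cv2.imwrite(f"pics/{n}0.png",cv2.resize(f["image"],(800,600),interpolation=cv2.INTER_CUBIC))
    print(n,f["fx"],f["R"].round(3).tolist(),f["t"].round(3))
print(arm.get_state())
E
```

```text
top 424.02497107991553 [[0.026, -1.0, -0.017], [-0.993, -0.024, -0.112], [0.112, 0.02, -0.994]] [0.122 0.512 1.365]
scene 467.4503681044421 [[0.62, 0.784, -0.017], [0.64, -0.518, -0.568], [-0.454, 0.341, -0.823]] [-0.414 -0.207  1.381]
{'t': 0.1, 'joint_positions': array([ 1.51919912,  0.50178542, -0.4268436 ,  1.5513566 ,  0.22081421,
        1.13834257, -0.21031869]), 'joint_velocities': array([-9.00234049e-04, -6.07668121e-04, -7.69143994e-05, -2.11037678e-03,
        2.15066789e-03,  1.33091938e-03, -2.19934970e-03]), 'joint_efforts': array([-1.12903459e-02, -5.70808232e+01, -5.83854094e+00, -2.81745350e+01,
        1.05674975e-02,  5.55602921e-03, -1.47795299e-05]), 'tool_pos': array([ 0.20103273, -0.61744882,  0.230342  ]), 'tool_rot': array([-3.13976431e+00, -6.32833247e-05,  3.14866649e-01]), 'wrist_force': array([-1.05192496, -0.34773888,  0.70507582]), 'ft_torque': array([ 0.03483826, -0.0157043 , -0.03611577]), 'grip_width': 0.08558951502520368}
```

View pics/top0.png

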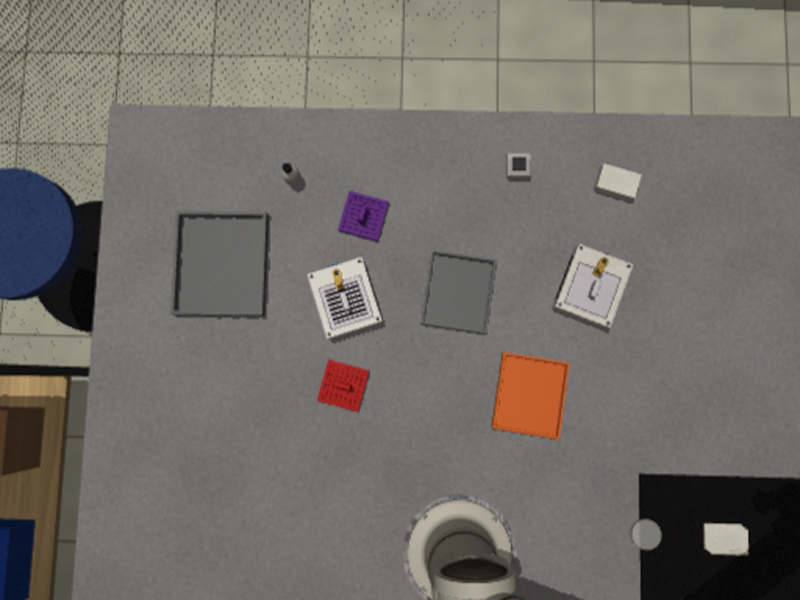

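View pics/scene0.png

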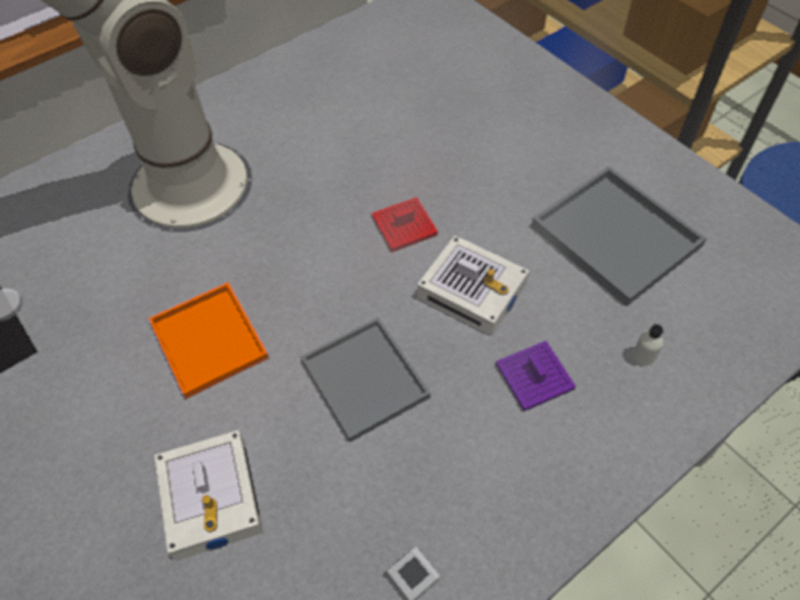

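Top picture (800x600 view): the slatted filter in its white housing is at (345,298), with its tab at about (338,278). Possible mix-ups are the plain cover housing (594,287), purple panel (364,216) and red panel (343,386). For trays there is the small grey (459,293), large grey (222,265) and orange (530,395). I choose the slatted panel at (345,298) and the small grey tray at (459,293), then measure both and check with a crop.

```bash
cat > h.py <<'E'
import cv2,numpy as np
def unproj(f,uv,z):
    uv=np.atleast_2d(uv).astype(float); R,t=f["R"],f["t"]
    d=np.c_[(uv[:,0]-f["cx"])/f["fx"],(uv[:,1]-f["cy"])/f["fy"],np.ones(len(uv))]@R
    c=-R.T@t; return c+d*((z-c[2])/d[:,2])[:,None]
def proj(f,X):
    p=np.atleast_2d(X)@f["R"].T+f["t"]; return np.c_[p[:,0]/p[:,2]*f["fx"]+f["cx"],p[:,1]/p[:,2]*f["fy"]+f["cy"]]
def cloud(f):
    v,u=np.mgrid[:384,:512]; z=f["range_z"]
    P=np.dstack([(u-f["cx"])/f["fx"]*z,(v-f["cy"])/f["fy"]*z,z])
    X=(P-f["t"])@f["R"]; X[z==0]=np.nan; return X
E
python3 - <<'E'
from h import *
for n,h0,t0 in(("top",(345,298),(459,293)),("scene",(472,283),(365,380))):
    f=dict(np.load(n+"0.npz")); X=cloud(f); s=.64
    hc=unproj(f,np.array(h0)*s,.04)[0]; tc=unproj(f,np.array(t0)*s,.01)[0]
    hsv=cv2.cvtColor(f["image"],cv2.COLOR_BGR2HSV)
    d=np.hypot(X[...,0]-hc[0],X[...,1]-hc[1])
    m=(d<.12)&(X[...,2]>.033)&(X[...,2]<.046)
    r=cv2.minAreaRect(X[m][:,:2].astype(np.float32)*1000); print(n,"housing",r,"medz",np.median(X[m][:,2]))
    b=(d<.07)&(hsv[...,1]>110)&(hsv[...,0]>8)&(hsv[...,0]<32)
    v,u=np.nonzero(b); uv=np.c_[u,v]; 
    for k in uv[::max(1,len(uv)//12)]: print(k,X[k[1],k[0]].round(3),end=';')
    d=np.hypot(X[...,0]-tc[0],X[...,1]-tc[1])
    m=(d<.125)&(X[...,2]>.011)&(X[...,2]<.03)
    r=cv2.minAreaRect(X[m][:,:2].astype(np.float32)*1000); print("\ntray",tc,r)
    c=(np.array(h0)*s).astype(int); w=42
    cv2.imwrite(f"pics/c_{n}.png",cv2.resize(f["image"][c[1]-w:c[1]+w,c[0]-w:c[0]+w],(500,500),interpolation=cv2.INTER_CUBIC)); print("crop origin",c-w,84/500)
a,b=[cv2.imread(f"pics/c_{n}.png") for n in("top","scene")]
cv2.imwrite("pics/crops.png",cv2.resize(np.hstack([a,b]),(800,400)))
E
```

```text
top housing ((519.1865844726562, 250.41867065429688), (143.44192504882812, 119.88494110107422), 19.35529136657715) medz 0.03872068544943175
[214 172] [0.576 0.272 0.045];[213 174] [0.568 0.274 0.05 ];[217 175] [0.566 0.261 0.047];[216 176] [0.563 0.265 0.044];[216 177] [0.558 0.264 0.052];[216 178] [0.556 0.265 0.043];[215 179] [0.548 0.264 0.074];[214 180] [0.549 0.271 0.046];[218 180] [0.549 0.258 0.046];[218 181] [0.544 0.256 0.063];[218 182] [0.542 0.257 0.053];[216 184] [0.536 0.263 0.049];
tray [0.53506948 0.00738936 0.01      ] ((540.654052734375, 10.0338134765625), (140.02439880371094, 160.5888214111328), 82.9260025024414)
crop origin [178 148] 0.168
scene housing ((521.4315795898438, 252.326416015625), (145.57708740234375, 124.0077133178711), 18.958847045898438) medz 0.04084219059298906
[314 172] [0.543 0.268 0.074];[315 174] [0.549 0.266 0.074];[314 176] [0.552 0.26  0.073];[312 178] [0.549 0.257 0.065];[315 179] [0.551 0.267 0.053];[315 180] [0.551 0.267 0.05 ];[314 181] [0.551 0.264 0.049];[312 182] [0.55  0.258 0.048];[319 182] [0.562 0.271 0.049];[317 183] [0.561 0.265 0.049];[318 184] [0.563 0.267 0.045];[318 186] [0.57 0.26 0.05];[320 187] [0.574 0.264 0.047];
tray [0.54799056 0.01039431 0.01      ] ((541.4921264648438, 12.155235290527344), (140.87542724609375, 162.85484313964844), 82.4801254272461)
crop origin [260 139] 0.168
```

View pics/crops.png

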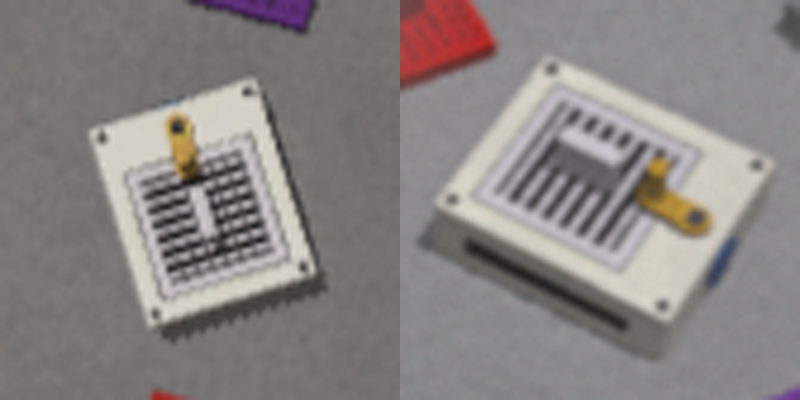

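The crop confirms it: slats and dark gaps, with the tab pointing at the bar. Now I check reachability for the push and the grasp.

```bash
cat >> h.py <<'E'
Y=0.335; ex=np.array([np.cos(Y),np.sin(Y)]); ey=np.array([-ex[1],ex[0]])
HC=np.array([.5200,.2512]); FC=HC-.011*ex; PIN=FC+.065*ex
TRAY=np.array([.541,.011]); TY=np.radians(82.7)-np.pi/2
def push(q,s,z,back=.017,flip=0):
    "pusher pose with the post at angle q; s=+-1 sense of turning"
    post=PIN-.026*(np.cos(q)*ex+np.sin(q)*ey); tan=s*(np.sin(q)*ex-np.cos(q)*ey)
    p=post-back*tan
    return [*p,z],[np.pi,0,(np.arctan2(tan[1],tan[0])+flip*np.pi+np.pi)%(2*np.pi)-np.pi]
E
python3 - <<'E'
from h import *
from workcell import arm
print(FC,PIN)
for s in(1,-1):
  for fl in(0,1):
    for q in(0,.75,1.5):
      p,o=push(s*q,s,.055,flip=fl); j=arm.ik(p,o); print(s,fl,q,round(o[2],2),None if j is None else np.round(j,2))
for k in(0,1):
  for n,c,y in(("F",FC,Y),("T",TRAY,TY),("T",TRAY,TY+np.pi/2),("T",TRAY,TY-np.pi/2),("T",TRAY,Y)):
    for z in(.045,.17):
      j=arm.ik([*c,z],[np.pi,0,y+k*np.pi]);print(n,round(y+k*np.pi,2),z,None if j is None else np.round(j,2))
E
```

```text
[0.50961149 0.24758354] [0.57099816 0.26895354]
1 0 0 -1.24 [ 0.31  1.11 -1.31  1.76  1.14  1.25  2.15]
1 0 0.75 -0.49 [-0.66  0.61  0.24  1.82 -0.2   0.74 -2.37]
1 0 1.5 0.26 [ 0.1   0.75 -0.76  1.76  0.65  0.89 -2.26]
1 1 0 1.91 [ 0.14  0.84 -0.94  1.77  0.81  0.97 -0.8 ]
1 1 0.75 2.66 [ 0.16  0.8  -0.9   1.79  0.77  0.94  0.01]
1 1 1.5 -2.88 [ 0.1   0.75 -0.75  1.76  0.64  0.89  0.89]
-1 0 0 1.91 [ 0.18  0.81 -0.91  1.78  0.78  0.95 -0.72]
-1 0 0.75 1.16 [ 0.13  0.79 -0.88  1.79  0.75  0.93 -1.49]
-1 0 1.5 0.41 [ 0.02  0.76 -0.76  1.75  0.65  0.9  -2.19]
-1 1 0 -1.24 [ 0.37  1.1  -1.31  1.77  1.14  1.25  2.21]
-1 1 0.75 -1.99 [ 0.34  1.1  -1.31  1.78  1.14  1.25  1.42]
-1 1 1.5 -2.74 [ 0.29  1.12 -1.31  1.74  1.15  1.26  0.65]
F 0.34 0.045 [ 0.07  0.71 -0.75  1.88  0.65  0.82 -2.26]
F 0.34 0.17 [ 0.18  0.55 -0.89  1.81  0.49  1.02 -2.15]
T -0.13 0.045 [ 0.43  0.63 -0.64  1.95  0.55  0.74 -2.23]
T -0.13 0.17 [ 0.68  0.53 -0.96  1.87  0.51  1.01 -2.2 ]
T 1.44 0.045 [ 0.54  0.68 -0.78  1.94  0.67  0.8  -0.75]
T 1.44 0.17 [ 0.72  0.56 -1.03  1.87  0.56  1.04 -0.67]
T -1.7 0.045 [ 0.83  1.05 -1.31  1.93  1.14  1.17  2.07]
T -1.7 0.17 [ 0.86  0.74 -1.3   1.87  0.78  1.17  2.29]
T 0.34 0.045 [ 0.46  0.65 -0.68  1.94  0.58  0.76 -1.8 ]
T 0.34 0.17 [ 0.71  0.55 -1.01  1.87  0.54  1.03 -1.77]
F 3.48 0.045 [ 0.37  1.09 -1.31  1.87  1.15  1.21  0.55]
F 3.48 0.17 [ 0.39  0.79 -1.3   1.81  0.82  1.22  0.74]
T 3.01 0.045 [ 0.65  0.77 -0.95  1.94  0.82  0.88  0.7 ]
T 3.01 0.17 [ 0.73  0.57 -1.05  1.87  0.58  1.04  0.88]
T 4.58 0.045 [ 0.83  1.05 -1.31  1.93  1.14  1.17  2.07]
T 4.58 0.17 [ 0.86  0.74 -1.3   1.87  0.78  1.17  2.29]
T 1.44 0.045 [ 0.54  0.68 -0.78  1.94  0.67  0.8  -0.75]
T 1.44 0.17 [ 0.72  0.56 -1.03  1.87  0.56  1.04 -0.67]
T 3.48 0.045 [ 0.83  1.05 -1.31  1.93  1.14  1.17  0.96]
T 3.48 0.17 [ 0.86  0.74 -1.3   1.87  0.78  1.17  1.18]
```

Run:
```python
from h import *
from workcell import arm
arm.grasp()
p,o=push(0,1,.16,.032,1); arm.goto(p,o)
s=arm.get_state(); print(s["t"],s["tool_pos"],s["tool_rot"],s["grip_width"])
arm.move_straight(push(0,1,.055,.032,1)[0],vel=.1)
print(arm.get_state()["wrist_force"])
for q in(0,.25,.5,.75,1.0,1.25,1.5):
    p,o=push(q,1,.055,.017,1); arm.move_straight(p,vel=.04,attitude=o)
    s=arm.get_state(); print(q,round(s["t"],2),s["wrist_force"].round(1),s["tool_pos"].round(4))
arm.move_straight(push(1.5,1,.055,.030,1)[0],vel=.05)
arm.move_straight(push(1.5,1,.15,.030,1)[0],vel=.2)
f=arm.grab_frame("scene"); g=arm.grab_frame("top"); np.savez("s1.npz",**f); print(arm.get_state()["t"])
a=f["image"][120:240,240:400]; b=g["image"][130:250,140:300]
cv2.imwrite("pics/push.png",cv2.resize(np.hstack([a,b]),(800,300),interpolation=cv2.INTER_CUBIC))
```

```text
4.25 [0.53651467 0.2896795  0.15987363] [-3.14147730e+00  5.82429533e-04  1.90412856e+00] 7.699032449697929e-05
[-0.13822775 -0.28389057  0.55646504]
0 5.97 [ 0.4 -0.8 -0.2] [0.5412 0.2759 0.055 ]
0.25 6.38 [-0.2  0.6 -0.3] [0.54   0.2687 0.0549]
0.5 6.78 [-0.7  0.3 -0.6] [0.541  0.2611 0.0549]
0.75 7.17 [-0.7 -0.1 -0.3] [0.5439 0.2539 0.055 ]
1.0 7.58 [-0.2 -0.2  0.8] [0.5484 0.2477 0.055 ]
1.25 7.97 [-0.5 -0.8  0.2] [0.5544 0.2428 0.055 ]
1.5 8.38 [-0.4  0.1 -0.5] [0.5614 0.2395 0.055 ]
9.5083
```

View pics/push.png

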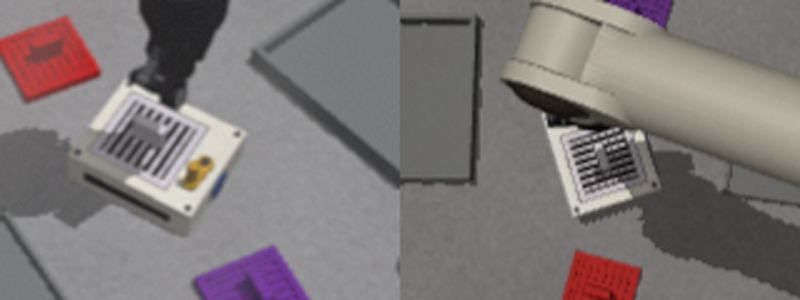

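The tab now lies beside the filter (left panel, about (198,170)). I measure its angle from the depth, and the bar's position too.

Run:
```python
from h import *
f=dict(np.load("s1.npz")); X=cloud(f); hsv=cv2.cvtColor(f["image"],cv2.COLOR_BGR2HSV)
L=np.dstack([(X[...,:2]-FC)@ex,(X[...,:2]-FC)@ey])*1000
m=(np.hypot(L[...,0]-65,L[...,1])<60)&(hsv[...,1]>110)&(hsv[...,0]>8)&(hsv[...,0]<32)&(X[...,2]>.035)
for r in np.c_[L[m],X[m][:,2]*1000].round(0).astype(int)[::4]: print(r,end=' ')
b=(abs(L[...,0])<30)&(abs(L[...,1])<20)&(X[...,2]>.062)&(X[...,2]<.075)
print("\nbar top",L[b].mean(0),L[b].min(0),L[b].max(0),b.sum())
f=dict(np.load("top0.npz")); X=cloud(f)
L=np.dstack([(X[...,:2]-FC)@ex,(X[...,:2]-FC)@ey])*1000
b=(abs(L[...,0])<26)&(abs(L[...,1])<20)&(X[...,2]>.062)&(X[...,2]<.075)
print("top bar",L[b].mean(0),L[b].min(0),L[b].max(0),b.sum())
```

```text
[57  0 47] [ 66 -22  75] [ 63 -27  75] [64 -3 47] [73  3 45] [ 65 -10  52] [74 -6 52] [ 66 -11  49] [ 66 -30  67] [ 69 -13  50] [ 70 -27  63] [ 63 -29  56] [ 62 -31  52] [ 69 -23  48] [ 64 -28  46] [ 64 -34  49] 
bar top [ 2.17074652 -1.08317728] [-16.31568168  -7.65385777] [18.80019112  8.27989096] 78
top bar [-2.50339312 -0.79993956] [-19.04286384  -6.80729101] [15.87363494  5.37948735] 42
```

Run:
```python
from h import *
from workcell import arm
arm.ungrasp()
o=[np.pi,0,Y+np.pi]
arm.goto([*FC,.16],o); arm.move_straight([*FC,.046],vel=.1)
print(arm.get_state()["wrist_force"])
arm.grasp(); s=arm.get_state(); print(s["t"],s["grip_width"],s["wrist_force"],s["tool_pos"])
w0=s["wrist_force"]
arm.move_straight([*FC,.075],vel=.04); s=arm.get_state(); print(s["grip_width"],s["wrist_force"])
arm.move_straight([*FC,.15],vel=.1); arm.pause(.3); s=arm.get_state(); print(s["t"],s["grip_width"],s["wrist_force"])
f=arm.grab_frame("scene"); cv2.imwrite("pics/lift.png",cv2.resize(f["image"][60:260,200:440],(720,600)))
```

```text
[-0.09990461  0.58790793 -0.05643269]
12.5417 0.010551670504816996 [-0.48943788 -0.41518285  1.55764687] [0.50972453 0.24772061 0.04627038]
0.010760208103797794 [-0.39701797 -0.12295806 -1.23047726]
14.6167 0.010886764013095573 [-0.47760305  0.27375433 -1.45669217]
```

View pics/lift.png

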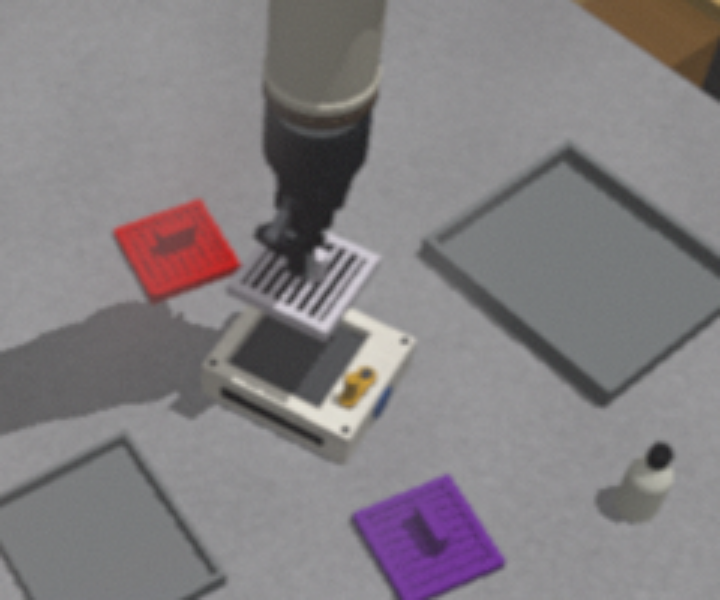

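The filter hangs level at (305,285), the recess below is empty and the tab is aside at (357,385). Now I place it.

Run:
```python
from h import *
from workcell import arm
o=[np.pi,0,TY+np.pi]
arm.move_straight([*TRAY,.15],vel=.12,attitude=o); s=arm.get_state(); print(s["t"],s["grip_width"],s["wrist_force"].round(2))
arm.move_straight([*TRAY,.030],vel=.08)
for z in(.027,.025,.024,.023,.022,.021,.020):
    arm.move_straight([*TRAY,z],vel=.02); s=arm.get_state(); print(z,s["wrist_force"].round(2),s["tool_pos"].round(4),s["t"])
    if s["wrist_force"][2]>2: break
arm.pause(.3); arm.ungrasp(); arm.move_straight([*TRAY,.16],vel=.12)
arm.goto([.45,-.35,.25],o); arm.pause(.3)
f=arm.grab_frame("scene"); g=arm.grab_frame("top"); np.savez("s2.npz",**g); np.savez("s3.npz",**f); print(arm.get_state()["t"])
cv2.imwrite("pics/end.png",cv2.resize(np.hstack([f["image"],g["image"]])[100:300],(800,156)) if 0 else np.hstack([cv2.resize(f["image"][100:290,150:350],(400,380)),cv2.resize(g["image"][120:310,190:390],(400,380))]))
```

```text
16.8083 0.01051626083425684 [-0.28 -0.35 -1.85]
0.027 [ 0.45  0.28 -0.85] [0.5409 0.0109 0.0269] 18.7583
0.025 [ 0.72  0.79 -1.45] [0.5409 0.011  0.0249] 19.0083
0.024 [-0.36  0.15 -2.02] [0.541  0.011  0.0239] 19.2583
0.023 [-0.11  0.53 -0.94] [0.5409 0.011  0.0229] 19.5083
0.022 [-0.51 -0.75  1.8 ] [0.5412 0.011  0.0222] 19.7583
0.021 [-3.29 -1.33 10.1 ] [0.5412 0.0111 0.0222] 20.0083
24.15
```

View pics/end.png

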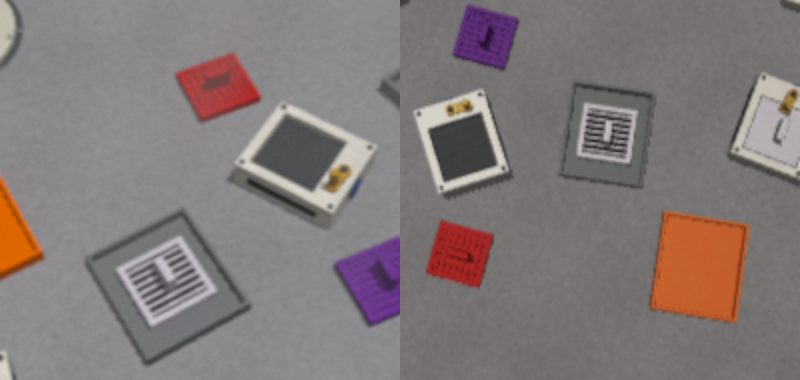

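The filter lies centred in the small grey tray (right panel, (607,133)). The tab is turned across at (458,107), the cover is in its housing, and the arm is clear.

Run:
```python
from h import *
from workcell import arm
X=cloud(dict(np.load("s2.npz"))); m=(np.hypot(X[...,0]-TRAY[0],X[...,1]-TRAY[1])<.04)&(X[...,2]<.028)
P=X[m]; c=np.linalg.lstsq(np.c_[P[:,:2]-TRAY,np.ones(len(P))],P[:,2],rcond=None)[0]; print("panel slope, height",c,P[:,2].std())
arm.hand_in(); print(arm.get_state()["t"])
```

```text
panel slope, height [-0.0020594  -0.00167827  0.01349271] 0.0035411374440049857
the job is handed in; nothing more can be done
the job is handed in; nothing more can be done
```

The job is handed in, at about 24 s on the robot's clock; the interface gave no verdict. I pushed the filter's tab round with closed fingers, lifted the filter out by its grip bar, and lowered it into the small grey tray. I opened the fingers only after the wrist force showed it resting on the floor (10 N).

- **Tab:** depth points taken after the push put it at about +1.5 rad. In the last picture it is still turned aside.
- **Filter:** in the last picture it is centred in the tray with the bar up, and a plane fit shows it level to about 0.003 rad. The fit put the panel surface at 13.5 mm, against about 16 mm expected for a top face on the tray floor. I put that down to the slat gaps and depth noise (3.5 mm spread).
- **Cover plate:** I never went near it, and it looks in place in the last picture. I did not measure its position.
- **Arm:** clear of everything when I handed in.

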